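# Open the hood of a tube photometer

## Robot

A 6-joint arm with a two-finger parallel gripper is mounted at the origin on a cart in front of the work surface, level with it; the furniture and walls round the work are solid. World frame = base frame: x ahead of the robot, y to its left, z up, the work surface at z = 0. Lengths are in m, angles in degrees, forces in N, time in s.
With the tool pointing down it reaches from about 0.35 to 0.875 m from the base axis. Payload 4.2 kg.
Tool frame: the origin (TCP) lies at the very end of the fingers, on their centre line; the grasp point (between the pads) lies bot.hold_point_z behind it (bot.hold_point_z is the distance from the TCP to the grasp point, in m); z points along the fingers, y is the line along which they close (so a half turn about z gives the same grasp; the last joint's range is limited). The gripper opens to 87 mm and grips with 3 to 60 N. Pads are 19 mm wide; open, the fingers measure 117 mm over their backs; the gripper's body (75 mm by 190 mm) begins 51 mm behind the grasp point.
Start: joints at [-51.36, 22.042, 0.453, 0, -68.411, -14.817], TCP at [0.252, -0.572, 0.223] pointing down, gripper open.
Joint ranges: [-179.83, 179.83], [-69.29, 118.12], [-61.27, 80.66], [-181.25, 117.63], [-171.15, -9.14], [-177.46, 177.46]. Speed limits (degrees/s): [159.86, 159.86, 180, 180, 180, 180].

## Interface

Orientations are given as [roll, pitch, yaw] about the fixed x, y, z axes, in that order (R = Rz(yaw) Ry(pitch) Rx(roll)).
In Python, from bench import bot gives the robot as it stands. The module is installed in compiled form; this text tells all that it offers.
- The arm moves only by the tool servo_tool, never from a script. Its argument "plan" is a list of rows, each a list of 5 numbers: the opening, from 0 (shut) to 1 (fully open), then the shift along the tool's x, y, z normalised to -1 to 1, where 1 is 0.8 m, then the turn about the tool's z normalised to -1 to 1, where 1 is 120 degrees. In form: [[claw, x, y, z, spin], ...]. A call has 1 to 5 rows; each row is the pose to reach, as a shift and turn from the pose commanded when the call began, along the tool's axes at that moment; what a row does not reach only later rows make up. A row lasts 1/8 s, in which the tool goes at most 62.5 mm and 10.7 degrees, less where a joint would pass 70% of its speed; a pose out of reach is approached as far as the arm can. A call with a number of a shift or a turn outside -1 to 1 is refused whole. A call with a gripper value outside its range is refused whole. The fingers move at their own pace and stop on an object; "squeeze" is the grip in N (left out, the last holds). Time passes only in rows, so rows that repeat a pose let the fingers close. It gives the time, the measured TCP pose, the force, the opening and the grip force at its end, in the units of the state.
- bot.sense(): the state, without advancing time (a new reading comes with each control period).
- bot.grab_frame(name): name is "side" or "top" or "wrist"; returns a dict with "img" (384x512x3 uint8, red, green, blue), "intrinsics" (3x3 intrinsics, pixels), "extrinsics" (4x4, takes a point from camera to world coordinates). Camera axes: x right, y up, looking along -z (the intrinsics and any distortion apply to the point x, -y, -z); pixel columns grow to the right and rows downward; lengths in m; the calibration is good to about 2 mm. A picture is of the moment at which its call begins. There is no depth.
- bot.hand_in(): hands the job in; it is judged then, once.
Trained networks look in a picture, given as the dict that the camera call returned (one of the last four; its "shot" number tells which), for a name from the list of things; names that differ only in an ending like _2 or _b are one class to them, and where a whole thing is asked for, a point or a joint stands for the part that bears it (a point fixed in the world has none). Each returns a list of dicts, best first, with "p" (0 to 1); they miss things now and then, are a little off and sometimes report something else, mostly with a low value. They report only what shows in the picture. A call takes as long as a camera call.
- bot.search_frame(picture, name): "centre" ([x, y, z] in m, in world coordinates, good to about 4 mm: the middle of the surface that is visible of it).
- bot.masks_of(picture, name): "pixels" (384x512 bool, what is visible of it).
- bot.place_of(picture, name): "centre" ([x, y, z] in m, in world coordinates, good to about 4 mm: a listed point, or the origin of a listed thing).
The state is a dict: "t": time; "joint_pos": joint angles; "dq": joint speeds; "joint_efforts": joint torques, N m; "ee_pos": TCP position; "tool_rot": TCP orientation; "ft_force": force on the tool from outside, world axes, zero at the start; "torque": the same for the moment, N m; "width": opening from 0.0 (shut) to 1.0 (fully open); "grip_force": force on a finger pad.
Only numpy, scipy, OpenCV 4.12 (cv2) and the standard library are available. Lean on these libraries where they do the work, as an engineer would, in place of code of your own. Each camera call takes 0.05 s, during which the arm holds its last target. There are 200 camera calls.

## Task

The measurement is finished: open the tube photometer for the next sample. Press the blue release tab down so that the black hood springs up a little, then push the hood up and over until it is fully open and stays there by itself. Nothing is to be picked up: do not shove, tip or lift the instrument, do not touch the sample tube under the hood, and leave everything else on the bench where it stands.

Things in the scene. Friction and masses are not known exactly. Their poses are not given: they have to be found in the camera images.
- photometer: white bench photometer, loose on rubber feet, 2.4 kg. Origin on the bench, on its middle line; x to its back, y to its left, z up; 165 mm wide. From front to back: sloped console with display and keys (x = -135 to -62 mm, rising from 26 to 60), low step with the blue tab (x = -62 to -14, top 61 mm), sample chamber (x = -14 to +106, top 80 mm) under the black hood.
- release_tab (a joint): blue release tab in front of the hood: a spring rocker, in rad. 0 = at rest, 0.24 = fully down (10 mm at the pad). It lets the hood go between 0.12 and 0.19 (5 to 8 mm), so press it fully down; fully down takes 4 to 5 N; it springs back when released.
- tab_pad (a point): middle of the upper face of the blue tab's pad, 30 mm deep (x) by 36 mm wide (y), 46 mm in front of the photometer's origin. At rest it is level, 78 mm above the bench and 17 mm above the step round it. Press straight down here or a few mm nearer the keypad; the hood's lip begins 25 mm behind this point.
- hood (a joint): black hood hinged along its back edge, in rad: 0 = shut and latched, 1.8 = its stop, fully open, leaning back. When the tab is pressed a spring plunger lifts it, damped, in about 0.5 s to about 0.4. Let go below about 1.1 it sinks back to 0.4; beyond about 1.35 it tips slowly over to the stop and stays. Turning it takes under 0.1 N m. A wall cabinet hangs above the back.
- hood_lip (a point): middle of the lower front edge of the hood's finger lip (60 mm wide, 5 mm thick, 123 mm from the hinge line); moves with the hood: 82 mm above the bench when shut, about 130 sprung up. The hood is a hollow box open below, 112 deep, 116 wide, 40 mm high, 0.12 kg. Pushing this edge from the front toward the back, fingertips 15 to 20 mm below it, swings the hood open.
- hood_hinge (a point): middle of the hood's hinge line, on the case, 82 mm above the bench, 102 mm behind the photometer's origin; the line runs along the photometer's y
- sample_tube: the capped test tube, 19 mm across and 84 mm tall, that stands in the well under the hood 45 mm behind the photometer's origin; only its white cap shows, its top 106 mm above the bench. Not to be touched. Origin at its lowest point, 22 mm above the bench.
- rack: stainless wire rack, 122 by 212 by 64 mm, on the right, with three capped test tubes, 91 mm high in all; a bystander, origin under its centre
- beaker: small glass beaker, 46 mm across, 58 mm tall; a bystander, origin under its centre
- reagent_bottle: screw-cap bottle, 60 mm across, 94 mm tall; a bystander, origin under its centre
- dropper_bottle: small white-capped bottle, 34 mm across, 62 mm tall, standing beside the photometer on its left; a bystander, origin under its centre
- timer: lab timer lying flat, 62 by 66 by 20 mm; a bystander, origin under its centre

How it is judged (in metres and radians):
On the way, in this order (a step that is already met when the one before it is completed fails the run):
1. the release tab is pressed down while the hood is still shut (value of joint release_tab above 0.08 rad and value of joint hood below 0.2 rad), for 0.02 s.
2. the hood has sprung up part way (value of joint hood between 0.25 and 1 rad), for 0.05 s.
At the end, for the whole second after the job is handed in: The hood is open to its stop (joint above 1.7 of 1.8 rad) and at rest, the release tab is up again (below 0.04 rad), and the photometer stands level within 25 mm of where it was (value of joint hood above 1.7 rad and velocity of joint hood between -0.1 and 0.1 rad/s and value of joint release_tab below 0.04 rad and distance of photometer from where it was at the start of the episode below 0.025 m and angle between photometer's own z axis and vertical below 0.03 rad); the robot touches nothing.
It fails at once if the photometer is shoved more than 25 mm (distance of photometer from where it was at the start of the episode above 0.025 m).
It fails at once if the photometer is lifted or tipped (height (world z) of photometer above 0.015 m or angle between photometer's own z axis and vertical above 0.12 rad).
It fails at once if the sample tube is touched by the robot (contact force between any of the fingers, the arm and sample_tube above 0.3 N).
It fails at once if a bystander is moved more than 25 mm (distance of any of dropper_bottle, timer from where it was at the start of the episode above 0.025 m).
It also fails if it takes over 42 s, if anything falls off the work surface, if the arm or the gripper's body presses on something with over 40 N, if the wrist force passes 120 N, or if a joint passes its speed limit or range.

## Working session

There is one attempt and no reset: what is moved stays moved. The work goes in short steps, Python scripts to look and compute and a tool call to move; the robot and the scene stay as the last step left them, time stands still between calls to the robot, and variables do not carry over. Pictures are saved under pics/ and viewed, at most 10 in all, crops included, and the job is handed in when it is done.

Besides the shell and the picture viewer there is one more tool, called after "Request:" by a JSON object that holds its "method" and its "body". servo_tool: Moves the arm, as the interface text tells. Its arguments: {"type":"object","properties":{"plan":{"type":"array"},"squeeze":{"type":"number"}},"required":["plan"]}

```bash
mkdir -p pics
python3 - <<'E'
from bench import bot
import cv2,numpy as np
s=bot.sense();print(s['t'],s['ee_pos'],s['tool_rot'],s['width'],bot.hold_point_z)
ims=[]
for c in ['side','top']:
    f=bot.grab_frame(c);ims.append(f['img'])
    print(c,np.round(f['extrinsics'],3).tolist())
    for n in ['photometer','tab_pad','hood_lip','hood_hinge','sample_tube','dropper_bottle','timer','rack','beaker','reagent_bottle']:
        r=bot.place_of(f,n)
        print(n,[(round(q['p'],2),np.round(q['centre'],3).tolist()) for q in r[:2]])
for i,c in zip(ims,['side','top']): cv2.imwrite(f'pics/{c}0.png',i[:,:,::-1])
print(bot.sense()['t'])
E
```

```text
0.0 [ 0.2521996  -0.57117996  0.22144799] [ 1.79872157e+02 -5.43777884e-03 -1.56187101e+02] 0.999935087593506 0.0187
side [[-0.897, 0.146, -0.416, -0.101], [-0.441, -0.353, 0.825, 1.11], [-0.027, 0.924, 0.382, 0.583], [0.0, 0.0, 0.0, 1.0]]
photometer [(0.97, [0.482, -0.01, 0.001]), (0.69, [0.58, -0.012, 0.084])]
tab_pad [(0.59, [0.434, -0.016, 0.079])]
hood_lip [(0.65, [0.458, -0.015, 0.077])]
hood_hinge [(0.55, [0.58, -0.008, 0.085])]
sample_tube []
dropper_bottle [(0.68, [0.409, 0.122, -0.001])]
timer [(0.62, [0.309, 0.31, 0.004])]
rack [(0.67, [0.554, -0.431, 0.001])]
beaker [(0.87, [0.489, 0.377, 0.002]), (0.64, [0.581, -0.009, 0.086])]
reagent_bottle []
top [[-0.025, 0.988, -0.151, 0.246], [-0.999, -0.029, -0.02, -0.026], [-0.024, 0.15, 0.988, 1.43], [0.0, 0.0, 0.0, 1.0]]
photometer [(0.55, [0.479, -0.009, 0.004])]
tab_pad [(0.59, [0.432, -0.016, 0.08])]
hood_lip [(0.67, [0.461, -0.015, 0.08])]
hood_hinge []
sample_tube [(0.71, [0.462, -0.014, 0.082]), (0.64, [0.411, 0.124, -0.008])]
dropper_bottle [(0.67, [0.408, 0.123, -0.007]), (0.16, [0.313, 0.306, -0.002])]
timer [(0.73, [0.314, 0.304, -0.002])]
rack [(0.73, [0.555, -0.428, 0.001])]
beaker [(0.49, [0.489, 0.378, -0.001])]
reagent_bottle [(0.72, [0.59, 0.387, 0.002])]
1.1
```

View pics/side0.png

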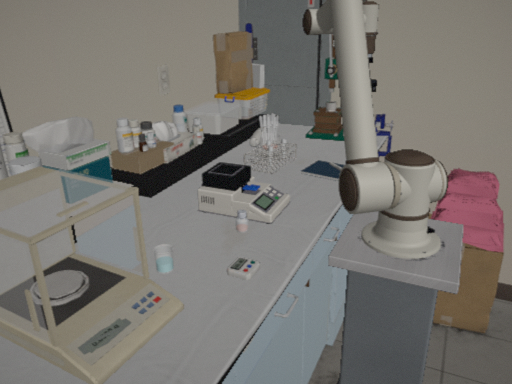

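View pics/top0.png

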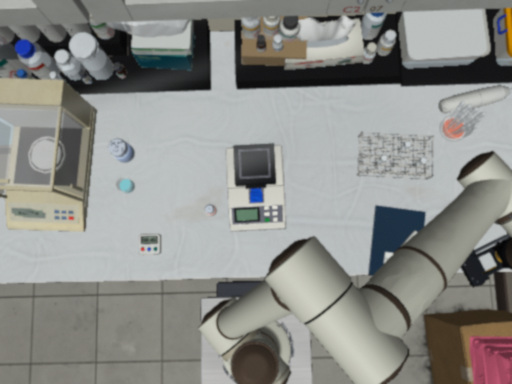

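The side picture shows the photometer around (245,190), with the blue tab near (252,188) and the black hood near (228,175). In the top picture the tab is at (256,195) and the hood at (254,163). The network points agree with this and fit the given sizes: tab about (0.433, -0.016, 0.079), instrument yaw about 3°. I'll close the gripper and fly over the tab.

Request:
{"method": "servo_tool", "body": {"plan": [[0, -0.24, 0.273, 0, 0.087], [0, -0.24, 0.273, 0, 0.173], [0, -0.48, 0.546, 0, 0.173], [0, -0.48, 0.546, 0, 0.173], [0, -0.48, 0.546, 0, 0.173]]}}

```text
t: 1.72
ee_pos: [0.3462, -0.2741, 0.2229]
tool_rot: [-180.0, 0.1, -177.0]
ft_force: [0.5, -0.3, 0.2]
width: 0.515
grip_force: 0.0
```

```bash
cat > h.py <<'E'
from bench import bot
import numpy as np
def go(p,yaw=-177):
    s=bot.sense();y=np.radians(s['tool_rot'][2]);d=np.array(p)-s['ee_pos']
    x=[np.cos(y),np.sin(y),0];yy=[np.sin(y),-np.cos(y),0]
    print(s['t'],np.round(s['ee_pos'],4),np.round(s['tool_rot'],2),np.round(s['ft_force'],1))
    print(p,'row',np.round([d@x/.8,d@yy/.8,-d[2]/.8,((s['tool_rot'][2]-yaw+180)%360-180)/120],4))
E
python3 -c "
from h import *
go([.427,-.016,.221])"
```

```text
1.725 [ 0.3462 -0.2741  0.2229] [-1.7997e+02  7.0000e-02 -1.7695e+02] [ 0.5 -0.3  0.2]
[0.427, -0.016, 0.221] row [-0.118   0.3169  0.0024  0.0004]
```

Request:
{"method": "servo_tool", "body": {"plan": [[0, -0.118, 0.317, 0, 0], [0, -0.118, 0.317, 0, 0], [0, -0.118, 0.317, 0, 0], [0, -0.118, 0.317, 0, 0], [0, -0.118, 0.317, 0, 0]]}}

```text
t: 2.35
ee_pos: [0.4274, -0.0147, 0.223]
tool_rot: [180.0, 0.1, -176.7]
ft_force: [0.0, -0.4, -0.5]
width: 0.018
grip_force: 0.0
```

Request:
{"method": "servo_tool", "body": {"plan": [[0, 0, 0, 0.06, 0], [0, 0, 0, 0.12, 0], [0, 0, 0, 0.125, 0], [0, 0, 0, 0.125, 0]]}}

```text
t: 2.85
ee_pos: [0.4277, -0.0175, 0.1238]
tool_rot: [-180.0, 0.1, -176.9]
ft_force: [0.4, 0.7, 0.5]
width: 0.002
grip_force: 0.0
```

Run:
```python
from h import *
import cv2
ims=[]
for c in ['side','top','wrist']:
    f=bot.grab_frame(c);ims.append(f['img'])
    for n in ['tab_pad','hood_lip','hood_hinge','photometer']:
        print(c,n,[(round(q['p'],2),np.round(q['centre'],4).tolist()) for q in bot.place_of(f,n)[:1]])
a=cv2.resize(ims[0][130:250,170:330],(533,400),interpolation=cv2.INTER_CUBIC)
b=cv2.resize(ims[2],(267,200))
a[:1]=0
can=np.zeros((400,800,3),np.uint8);can[:,:533]=a;can[:200,533:]=b
can[200:,533:]=cv2.resize(ims[1][120:240,180:340],(267,200))
cv2.imwrite('pics/p1.png',can[:,:,::-1])
go([.427,-.016,.064])
```

```text
side tab_pad [(0.7, [0.5537, -0.4274, -0.0036])]
side hood_lip [(0.93, [0.4567, -0.0141, 0.0809])]
side hood_hinge [(0.56, [0.5811, -0.0094, 0.0848])]
side photometer [(0.75, [0.4832, -0.0135, 0.0009])]
top tab_pad []
top hood_lip []
top hood_hinge []
top photometer [(0.67, [0.558, -0.426, 0.0038])]
wrist tab_pad [(0.75, [0.435, -0.0129, 0.0752])]
wrist hood_lip []
wrist hood_hinge []
wrist photometer []
3.6 [ 0.4265 -0.0176  0.1225] [-1.8000e+02 -1.0000e-02 -1.7694e+02] [1.  0.7 0.3]
[0.427, -0.016, 0.064] row [-0.0007  0.0019  0.0732  0.0005]
```

View pics/p1.png

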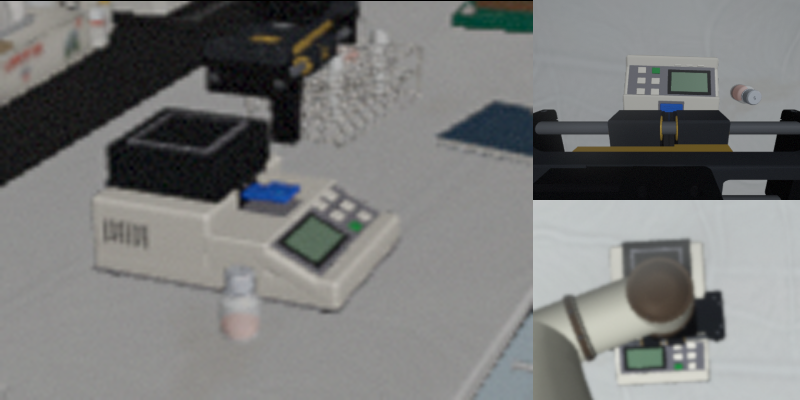

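The side crop shows the closed fingertips at (285,135), above the tab at (270,190); the hood is shut and behind them. The wrist view shows the tab directly ahead of the fingertips, so I'll press straight down while watching the force.

Request:
{"method": "servo_tool", "body": {"plan": [[0, 0, 0.001, 0.03, 0], [0, 0, 0.001, 0.05, 0], [0, 0, 0.001, 0.06, 0], [0, 0, 0.001, 0.065, 0], [0, 0, 0.001, 0.068, 0]]}}

```text
t: 4.22
ee_pos: [0.4258, -0.017, 0.0682]
tool_rot: [-180.0, -0.1, -176.9]
ft_force: [-2.4, -0.2, 3.1]
width: 0.001
grip_force: 1.8
```

Request:
{"method": "servo_tool", "body": {"plan": [[0, 0, 0, 0.002, 0], [0, 0, 0, 0.002, 0]]}}

```text
t: 4.47
ee_pos: [0.4258, -0.0171, 0.0671]
tool_rot: [-180.0, -0.1, -176.9]
ft_force: [-5.7, 0.2, 7.2]
width: 0.005
grip_force: 4.1
```

Run:
```python
from h import *
f=bot.grab_frame('side')
for n in ['hood_lip','photometer']:
    print(n,[(round(q['p'],2),np.round(q['centre'],4).tolist()) for q in bot.place_of(f,n)[:2]])
go([.427,-.016,.064])
```

```text
hood_lip [(0.62, [0.465, -0.0147, 0.1275])]
photometer [(0.98, [0.4839, -0.0143, 0.0031]), (0.27, [0.3122, 0.3108, 0.0061])]
4.625 [ 0.4258 -0.017   0.0672] [-1.7998e+02 -6.0000e-02 -1.7694e+02] [-5.2 -0.9  7.6]
[0.427, -0.016, 0.064] row [-0.0016  0.0012  0.0039  0.0005]
```

The hood has sprung: lip at z of about 0.128. I'll release the tab, rise to just below lip height and step slightly towards the keypad.

Request:
{"method": "servo_tool", "body": {"plan": [[0, 0.006, 0, -0.02, 0], [0, 0.01, 0, -0.04, 0], [0, 0.01, -0.001, -0.056, 0], [0, 0.01, -0.001, -0.056, 0]]}}

```text
t: 5.12
ee_pos: [0.4199, -0.0176, 0.1125]
tool_rot: [179.9, 0.2, -176.9]
ft_force: [0.2, 0.6, -0.2]
width: 0.004
grip_force: 0.0
```

Run:
```python
from h import *
import cv2
f=bot.grab_frame('side')
for n in ['hood_lip','hood_hinge','photometer','tab_pad','sample_tube']:
    print(n,[(round(q['p'],2),np.round(q['centre'],4).tolist()) for q in bot.place_of(f,n)[:2]])
go([.440,-.016,.112])
cv2.imwrite('pics/p2.png',cv2.resize(f['img'][130:250,170:330],(640,480),interpolation=cv2.INTER_CUBIC)[:,:,::-1])
```

```text
hood_lip [(0.76, [0.4689, -0.0163, 0.1274])]
hood_hinge [(0.73, [0.5802, -0.0078, 0.0837])]
photometer [(0.91, [0.4831, -0.0121, 0.0023])]
tab_pad [(0.42, [0.4313, -0.0128, 0.0793])]
sample_tube []
5.425 [ 0.4183 -0.0181  0.1108] [-1.7998e+02 -6.0000e-02 -1.7694e+02] [-0.3  1.5  0.6]
[0.44, -0.016, 0.112] row [-0.0272  0.0011 -0.0014  0.0005]
```

View pics/p2.png

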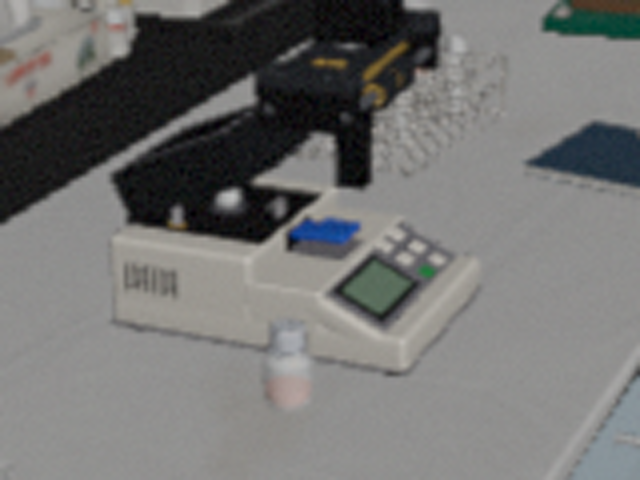

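The side crop shows the hood half up, with its lip near (330,130), the tab back up at (325,232) and the white tube cap at (228,198), well below. The fingertip at (352,180) is in front of the lip. I'll push in an arc about the hinge.

Request:
{"method": "servo_tool", "body": {"plan": [[0, -0.03, 0.001, 0, 0], [0, -0.049, 0.001, -0.003, 0], [0, -0.055, 0.001, -0.015, 0], [0, -0.063, 0.001, -0.028, 0], [0, -0.063, 0.001, -0.028, 0]]}}

```text
t: 6.05
ee_pos: [0.4694, -0.0145, 0.135]
tool_rot: [180.0, 0.1, -176.9]
ft_force: [-1.2, 0.0, -0.1]
width: 0.009
grip_force: 0.5
```

Run:
```python
from h import *
f=bot.grab_frame('side')
for n in ['hood_lip','photometer']:
    print(n,[(round(q['p'],2),np.round(q['centre'],4).tolist()) for q in bot.place_of(f,n)[:2]])
go([.5035,-.013,.1675])
```

```text
hood_lip [(0.88, [0.4821, -0.0175, 0.147])]
photometer [(0.67, [0.4824, -0.014, -0.0009])]
6.2 [ 0.4685 -0.0146  0.1338] [ 1.7999e+02  1.0000e-02 -1.7694e+02] [-1.1  0.3  0.2]
[0.5035, -0.013, 0.1675] row [-0.0438 -0.0004 -0.0421  0.0005]
```

Request:
{"method": "servo_tool", "body": {"plan": [[0, -0.0095, 0, -0.0115, 0], [0, -0.0195, 0, -0.023, 0], [0, -0.031, 0, -0.033, 0], [0, -0.044, 0, -0.042, 0], [0, -0.057, 0, -0.05, 0]]}}

```text
t: 6.82
ee_pos: [0.5157, -0.0119, 0.1744]
tool_rot: [180.0, 0.1, -176.9]
ft_force: [-0.3, -0.6, 0.4]
width: 0.007
grip_force: 0.1
```

Run:
```python
from h import *
import cv2
f=bot.grab_frame('side')
for n in ['hood_lip','photometer']:
    print(n,[(round(q['p'],2),np.round(q['centre'],4).tolist()) for q in bot.place_of(f,n)[:2]])
go([.561,-.009,.1867])
cv2.imwrite('pics/p3.png',cv2.resize(f['img'][90:250,170:330],(600,600),interpolation=cv2.INTER_CUBIC)[:,:,::-1])
```

```text
hood_lip [(0.84, [0.527, -0.0137, 0.1898])]
photometer [(0.57, [0.4862, -0.0116, 0.0019]), (0.28, [0.4335, -0.0125, 0.0807])]
6.975 [ 0.5154 -0.0118  0.1739] [ 1.7998e+02  6.0000e-02 -1.7694e+02] [-0.2  0.2 -0.4]
[0.561, -0.009, 0.1867] row [-0.0572  0.0005 -0.016   0.0005]
```

View pics/p3.png

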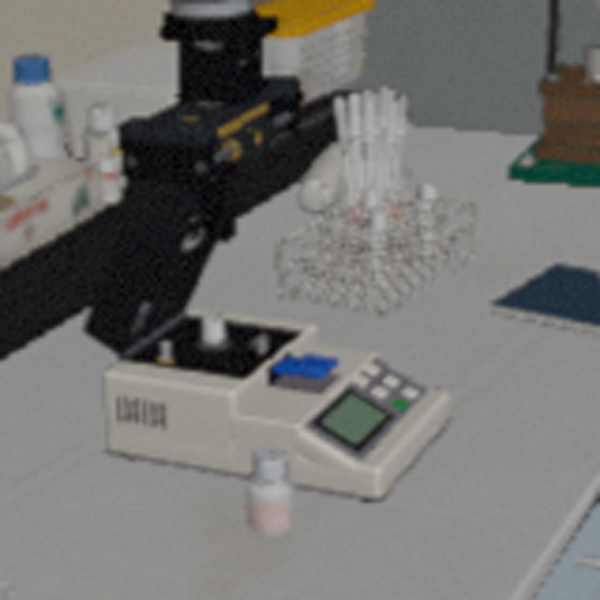

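The crop shows the hood at roughly 1.1 rad, with the finger behind its lip near (190,235). The tube cap at (212,332) is clear, and the instrument hasn't moved. I'll push past the tipping point.

Request:
{"method": "servo_tool", "body": {"plan": [[0, -0.0125, 0, -0.006, 0], [0, -0.027, 0, -0.011, 0], [0, -0.042, 0, -0.014, 0], [0, -0.057, 0.001, -0.016, 0], [0, -0.065, 0.001, -0.016, 0]]}}

```text
t: 7.6
ee_pos: [0.5673, -0.0084, 0.1865]
tool_rot: [180.0, 0.0, -176.9]
ft_force: [-0.7, 1.1, -0.3]
width: 0.006
grip_force: 0.0
```

Run:
```python
from h import *
f=bot.grab_frame('side')
for n in ['hood_lip','photometer']:
    print(n,[(round(q['p'],2),np.round(q['centre'],4).tolist()) for q in bot.place_of(f,n)[:2]])
go([.46,-.013,.24])
```

```text
hood_lip [(0.87, [0.5843, -0.015, 0.2011])]
photometer []
7.75 [ 0.5663 -0.0085  0.1862] [-1.8000e+02 -5.0000e-02 -1.7695e+02] [-0.3  0.  -0.3]
[0.46, -0.013, 0.24] row [ 0.133   0.0015 -0.0673  0.0004]
```

The hood is at about 1.6 rad. I'll retreat straight forward, then up, and let it tip over.

Request:
{"method": "servo_tool", "body": {"plan": [[0, 0.03, 0, 0, 0], [0, 0.08, 0, -0.02, 0], [0, 0.14, 0, -0.07, 0], [0, 0.19, 0, -0.08, 0], [0, 0.19, 0, -0.08, 0]]}}

```text
t: 8.38
ee_pos: [0.4123, -0.0169, 0.2519]
tool_rot: [179.9, 0.2, -176.9]
ft_force: [0.2, 0.3, -0.1]
width: 0.008
grip_force: 0.0
```

Request:
{"method": "servo_tool", "body": {"plan": [[0, 0, 0, 0, 0], [0, 0, 0, 0, 0], [0, 0, 0, 0, 0], [0, 0, 0, 0, 0], [0, 0, 0, 0, 0]]}}

```text
t: 9.0
ee_pos: [0.4146, -0.0166, 0.2503]
tool_rot: [-180.0, -0.0, -176.9]
ft_force: [-0.1, 0.6, -0.2]
width: 0.001
grip_force: 0.0
```

Request:
{"method": "servo_tool", "body": {"plan": [[0, 0, 0, 0, 0], [0, 0, 0, 0, 0], [0, 0, 0, 0, 0], [0, 0, 0, 0, 0], [0, 0, 0, 0, 0]]}}

```text
t: 9.62
ee_pos: [0.4145, -0.0166, 0.2506]
tool_rot: [180.0, 0.0, -176.9]
ft_force: [0.0, -0.7, -0.1]
width: 0.004
grip_force: 0.0
```

Run:
```python
from h import *
import cv2
for i in range(2):
    f=bot.grab_frame('side')
    for n in ['hood_lip','hood_hinge','photometer','tab_pad','dropper_bottle']:
        print(n,[(round(q['p'],2),np.round(q['centre'],4).tolist()) for q in bot.place_of(f,n)[:1]])
go([.46,-.013,.24])
cv2.imwrite('pics/p4.png',cv2.resize(f['img'][90:250,170:330],(600,600),interpolation=cv2.INTER_CUBIC)[:,:,::-1])
```

```text
hood_lip [(0.75, [0.6093, -0.0136, 0.1989])]
hood_hinge []
photometer [(0.81, [0.4796, -0.013, 0.0021])]
tab_pad [(0.65, [0.5534, -0.4311, -0.0001])]
dropper_bottle [(0.51, [0.4069, 0.1231, -0.0038])]
hood_lip [(0.64, [0.6117, -0.0124, 0.1986])]
hood_hinge [(0.71, [0.5811, -0.0077, 0.0825])]
photometer [(0.82, [0.4845, -0.0142, 0.0017])]
tab_pad [(0.45, [0.4349, -0.0127, 0.0782])]
dropper_bottle [(0.49, [0.4089, 0.123, -0.0015])]
10.225 [ 0.4145 -0.0166  0.2506] [-180.     -0.   -176.94] [-0.3 -0.5 -0.1]
[0.46, -0.013, 0.24] row [-0.0571  0.0015  0.0132  0.0005]
```

View pics/p4.png

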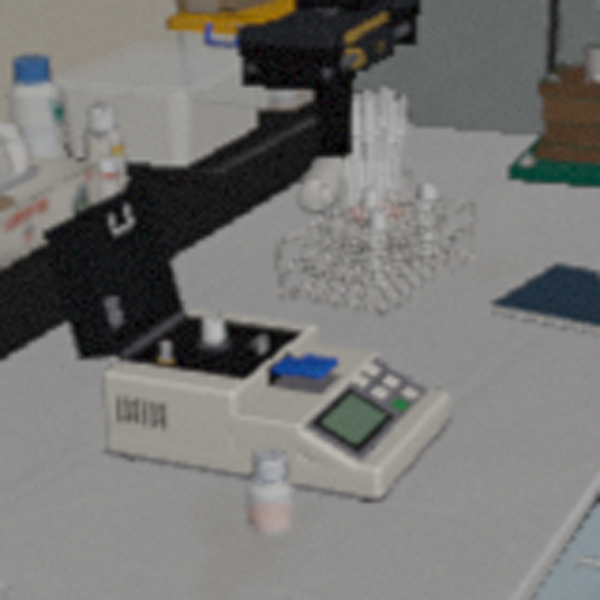

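The hood stands leaning back, with its lip at x of 0.611 against 0.608 expected at the stop. The tab is up, the photometer is in place and the arm is clear. I'll wait briefly for everything to settle, then hand in.

Request:
{"method": "servo_tool", "body": {"plan": [[0, 0, 0, 0, 0], [0, 0, 0, 0, 0], [0, 0, 0, 0, 0], [0, 0, 0, 0, 0], [0, 0, 0, 0, 0]]}}

```text
t: 10.85
ee_pos: [0.4145, -0.0166, 0.2506]
tool_rot: [-180.0, -0.0, -176.9]
ft_force: [0.1, 0.6, -0.0]
width: 0.007
grip_force: 0.0
```

```bash
python3 -c "
from bench import bot
print(bot.hand_in())"
```

```text
the job is handed in; nothing more can be done
None
```

The job is handed in at about 11 s with no verdict returned; the last picture shows the hood open at its stop, the tab back up, the photometer and dropper bottle in place and the arm clear.

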